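# Lift the lid off the valve chest and stand it in the panel stand

## Robot

A 6-joint arm with a two-finger parallel gripper is mounted at the origin on the work surface. World frame = base frame: x ahead of the robot, y to its left, z up, the work surface at z = 0. Lengths are in m, angles in rad, forces in N, time in s.
With the tool pointing down it reaches from about 0.375 to 0.975 m from the base axis. Payload 3.8 kg.
Tool frame: the origin (TCP) lies midway between the tips of the shut fingers; the grasp point (between the pads) lies 19 mm behind it (tcp_to_grasp is the distance from the TCP to the grasp point, in m); y points along the fingers, x is the direction in which the jaws open and shut, and the axes are right-handed (so a half turn about y gives the same grasp; the last joint's range is limited). The gripper opens to 88 mm and grips with 3 to 60 N. Pads are 18 mm wide; open, the fingers measure 123 mm over their backs; the gripper's body (75 mm by 187 mm) begins 45 mm behind the grasp point.
Start: joints at [1.224, 0.264, 1.604, -0, 1.274, -0.037], TCP at [0.206, 0.643, 0.239] pointing down, gripper open.
Joint ranges: [-2.63, 2.63], [-0.94, 2.18], [0.31, 2.57], [-1.31, 4.45], [0, 2.66], [-2.55, 2.55]. Speed limits (rad/s): [2.57, 2.57, 3.14, 3.14, 3.14, 3.14].

## Interface

Orientations are given as a 3x3 rotation matrix whose columns are the frame's x, y, z axes.
In Python, from workcell import * gives the robot as it stands.
- The arm moves only by the tool servo_tool, never from a script. Its arguments are lists of equal length, an entry for each row: "linear": the shift along the tool's x, y, z in mm, a list of three; "dr": the turn, a rotation vector about the tool's x, y, z in degrees, a list of three; "fingers": the opening, from -1 (shut) to 1 (fully open). In form: {"linear": [[dx, dy, dz], ...], "dr": [[rx, ry, rz], ...], "fingers": [fingers, ...]}. A call has 1 to 12 rows; each row shifts and turns the commanded pose from where the row before left it, along the tool's axes as they then stand; what a row does not reach is not made up. A row lasts 1/8 s, in which the tool goes at most 62.5 mm and 10.7 degrees, less where a joint would pass 70% of its speed; a pose out of reach is approached as far as the arm can. A call with a gripper value outside its range is refused whole. The fingers move at their own pace and stop on an object; "squeeze" is the grip in N (left out, the last holds). Time passes only in rows, so rows that do not move let the fingers close. It gives the time, the measured TCP pose, the force and the opening at its end, in the units of the state.
- observe(): the state, without advancing time (a new reading comes with each control period).
- read_camera(name): name is "scene" or "top" or "wrist"; returns the picture (400x640x3 uint8, red, green, blue); there is no depth.
- get_calibration(name): a dict with "fx", "fy", "cx", "cy" (pixels), "extrinsics" (4x4, takes a point from camera to world coordinates); the wrist camera has in their place "T_tool_cam" (4x4, takes a point from camera to tool coordinates, whose origin is the TCP and whose axes are the tool frame's). Camera axes: x right, y down, z forward; pixel columns grow to the right and rows downward; lengths in m; the calibration is good to about 2 mm. A picture is of the moment at which its call begins: read the wrist's pose just before it. get_calibration takes no time and is no camera call.
- close_job(): hands the job in, once; it reports no verdict.
The state is a dict: "clock": time; "q": joint angles; "qvel": joint speeds; "joint_torque": joint torques, N m; "tool_pos": TCP position; "orientation": TCP orientation; "force": force on the tool from outside, world axes, zero at the start; "wrist_torque": the same for the moment, N m; "width": finger opening in m.
Only numpy, scipy, OpenCV 4.12 (cv2) and the standard library are available. Lean on these libraries where they do the work, as an engineer would, in place of code of your own. Each camera call takes 0.05 s, during which the arm holds its last target. There are 200 camera calls.

## Task

Take the lid off the small wooden chest whose lid has a steel bar handle: swing the lid up by its bar until it stands vertical on the hinge pins, then lift it straight up until its hooks are well clear of the pins. Stand the lid upright, hooks down and bar on top, about the middle of the slot of the wooden panel stand, lowering it onto the slot floor rather than dropping it, and let go.

Things in the scene. Friction and masses are not known exactly. Their poses are not given: they have to be found in the camera images.
- lid_bar (a point): Centre of the round steel bar handle (10 mm thick, along y, 90 mm clear between its side rods) on the lid's free edge, in the lid's mid-plane; axes as the lid's. 50 mm clear gap between bar and lid edge: open the fingers only part way. Lid shut: 74 mm above the bench, in front of the chest, nothing below. It may turn between the fingers, so the hand can stay pointing down as the lid swings.
- lid: Loose wooden lid, 104 x 150 x 8 mm, 0.2-0.35 kg. Origin on its hinge axis, half-way across, 173 mm from the bar; x from bar to hinge edge (down when vertical), y along the hinge, z out of its upper face. Two steel hooks, 17 mm thick, reach 10 mm past the origin along x, 48-74 mm either side; their 11 mm slots open along x, so it lifts off only when raised (a cleat holds it when shut).
- chest_pins (a point): Mid-point of the axis of the chest's two fixed level hinge pins (8 mm thick), 74 mm up, 68 mm from the chest's middle. z up, y along the pins, x away from the chest and bar. The lid's origin is here when shut, 1 mm lower when it stands vertical. Chest: wooden, fixed, 100 (x) x 150 x 70 mm high. A similar box with a round knob on its lid is a bystander.
- stand_slot (a point): Centre of the slot floor of the fixed wooden panel stand, 12 mm above the bench; z up, y along the slot, x across. Slot 30 mm wide between boards 170 mm long, ends open; from 60 mm up the boards flare to a mouth about 60 mm wide, 79 mm above the floor. The lid standing in it has its origin 10 mm and bar 183 mm above this point; either face to either side; it may lean a little.
Not all that is in view belongs to the job. Leave any orange or pink look-alike of the part that bears chest_pins alone.

How it is judged:
On the way, in this order (a step that is already met when the one before it is completed fails the run):
1. the lid stands vertical (within 15 degrees) with its hooks still on the pins (angle between lid's own z axis and vertical between 1.31 and 1.83 rad and distance between lid and chest_pins below 0.01 m and height (world z) of lid_bar above 0.2 m), for 0.1 s.
2. the lid, still vertical (within 20 degrees), is above the pins with its hooks clear of them (hinge axis more than 20 mm higher, within 40 mm sideways) (angle between lid's own z axis and vertical between 1.22 and 1.92 rad and z of lid in the frame of chest_pins above 0.02 m and horizontal distance between lid and chest_pins below 0.04 m), for 0.05 s.
At the end, for the whole second after the job is handed in: The lid stands settled (no more than a slight rocking) in the slot of the panel stand, hooks down on the slot floor (within about 10 mm) and bar on top, within 25 degrees of upright and within 30 mm of the slot's middle along its length, and is let go (x of lid in the frame of stand_slot between -0.015 and 0.015 m and y of lid in the frame of stand_slot between -0.03 and 0.03 m and z of lid in the frame of stand_slot below 0.022 m and z of lid_bar in the frame of stand_slot above 0.15 m and angle between lid's own z axis and vertical between 1.13 and 2.01 rad and linear speed of lid below 0.08 m/s and angular speed of lid below 1 rad/s); the robot touches nothing.
It fails at once if the lid is dropped into the stand (falls freely at more than 0.6 m/s, a drop of some 18 mm) (linear speed of lid above 0.6 m/s and horizontal distance between lid and stand_slot below 0.06 m and contact force between lid and the fingers below 0.3 N).
It also fails if it takes over 54 s, if anything falls off the work surface, if the arm or the gripper's body presses on something with over 40 N, if the wrist force passes 120 N, or if a joint passes its speed limit or range.

## Working session

There is one attempt and no reset: what is moved stays moved. The work goes in short steps, Python scripts to look and compute and a tool call to move; the robot and the scene stay as the last step left them, time stands still between calls to the robot, and variables do not carry over. Pictures are saved under pics/ and viewed, about 8 in all and at most 12, crops included, and the job is handed in when it is done.

Besides the shell and the picture viewer there is one more tool, called as a command line: name --argument value ..., lists and objects as JSON in quotes. servo_tool: Moves the arm, as the interface text tells. Its arguments: {"type":"object","properties":{"linear":{"type":"array"},"dr":{"type":"array"},"fingers":{"type":"array"},"squeeze":{"type":"number"}},"required":["linear","dr","fingers"]}

```bash
mkdir -p pics; cat > h.py <<'E'
from workcell import *
import numpy as np, cv2
def snap(cam,name):
    im=np.asarray(read_camera(cam)); cv2.imwrite(f'pics/{name}.png',im[:,:,::-1]); return im
def cam(name,st=None):
    c=get_calibration(name); K=np.array([[c['fx'],0,c['cx']],[0,c['fy'],c['cy']],[0,0,1]])
    if 'extrinsics' in c: T=np.array(c['extrinsics'])
    else:
        W=np.eye(4); W[:3,:3]=st['orientation']; W[:3,3]=st['tool_pos']; T=W@np.array(c['T_tool_cam'])
    return K,T
def pix2z(name,uv,z,st=None):
    K,T=cam(name,st); d=T[:3,:3]@np.linalg.solve(K,[uv[0],uv[1],1]); return T[:3,3]+d*(z-T[2,3])/d[2]
def proj(name,p,st=None):
    K,T=cam(name,st); q=K@(T[:3,:3].T@(np.array(p)-T[:3,3])); return q[:2]/q[2]
E
python3 - <<'E'
from h import *
s=observe(); print({k:np.round(v,3).tolist() for k,v in s.items()})
a=snap('scene','s0');b=snap('top','t0')
for n in ('scene','top'): K,T=cam(n); print(n,K[0,0],np.round(T,2).tolist())
E
```

```text
{'clock': 0.0, 'q': [1.224, 0.265, 1.605, 0.0, 1.274, -0.037], 'qvel': [-0.0, 0.0, -0.002, -0.0, -0.001, -0.0], 'joint_torque': [-0.0, -50.21, -35.688, 0.073, 0.029, -0.0], 'tool_pos': [0.206, 0.642, 0.237], 'orientation': [[0.305, -0.001, -0.952], [0.952, -0.002, 0.305], [-0.002, -1.0, 0.0]], 'force': [0.652, -0.197, 1.021], 'wrist_torque': [0.016, 0.022, -0.003], 'width': 0.089}
scene 396.91871330850387 [[-0.03, 0.64, -0.77, 1.11], [1.0, 0.01, -0.03, -0.06], [-0.01, -0.77, -0.64, 0.66], [0.0, 0.0, 0.0, 1.0]]
top 445.41244451563915 [[-0.02, -0.98, 0.18, 0.21], [-1.0, 0.02, -0.02, -0.06], [0.02, -0.18, -0.98, 1.13], [0.0, 0.0, 0.0, 1.0]]
```

View pics/t0.png

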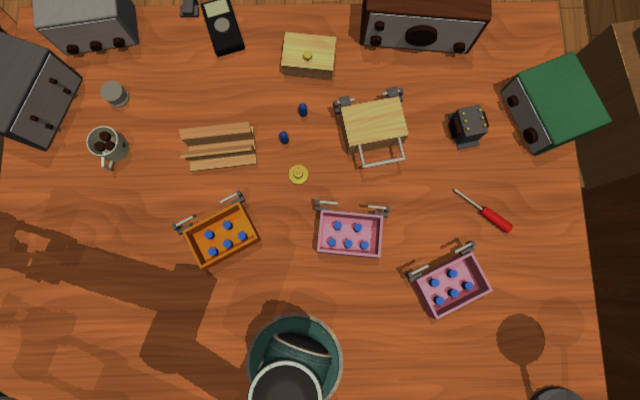

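View pics/s0.png

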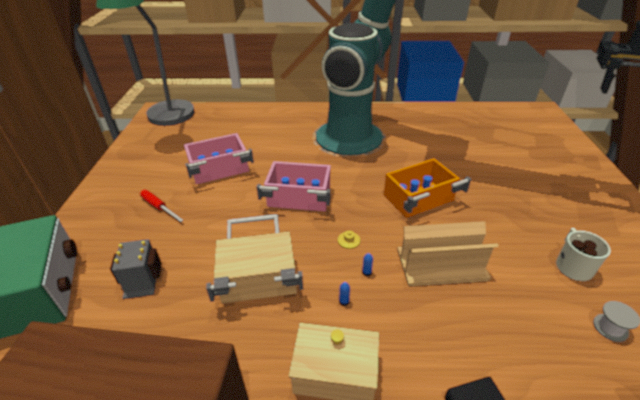

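The top view shows the chest with the bar lid at about (373,125), its bar at (383,162) and hooks at (345,103) and (393,93). The panel stand is at (219,147). Candidates for the chest:
- Knob box (308,55): a bystander.
- Orange tray (221,236) and pink trays (350,232) and (452,284): no lid, so look-alikes.
- Chest at (373,125): the only one with a bar handle, so this is my choice. I'll check it in a close crop.

```bash
python3 - <<'E'
from h import *
b=cv2.imread('pics/t0.png')
c1=cv2.resize(b[80:180,325:425],None,fx=5,fy=5,interpolation=cv2.INTER_CUBIC)
c2=cv2.resize(b[110:180,170:270],None,fx=3,fy=3,interpolation=cv2.INTER_CUBIC)
o=np.zeros((500,800,3),np.uint8); o[:,:500]=c1; o[:210,500:]=c2
cv2.imwrite('pics/c0.png',o)
E
```

```text
(no output)
```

View pics/c0.png

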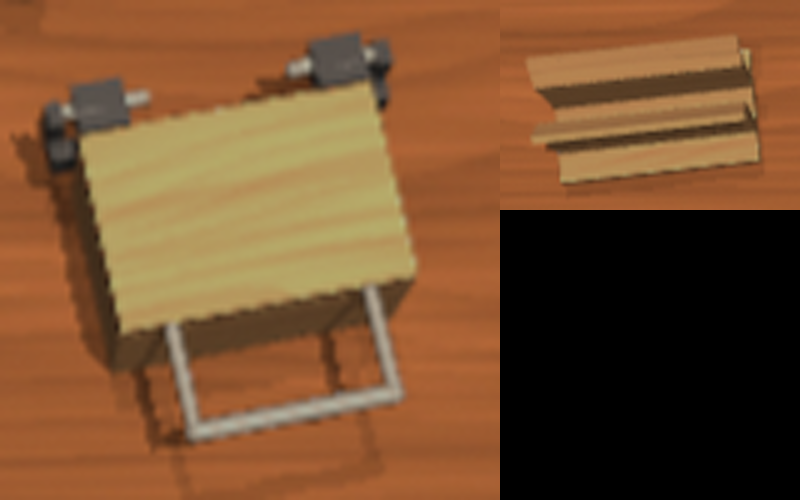

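The crop confirms it: a steel bar on side rods (bar ends at crop (195,432) and (398,392)) and hooks on pins at crop (103,104) and (337,60). The stand is at about crop (645,105).

```bash
python3 - <<'E'
from h import *
f=lambda u,v,z: pix2z('top',(325+u/5-.4,80+v/5-.4),z)
L=np.array([f(*p,.078) for p in [(82,140),(372,85),(413,275),(120,332)]]);print(L.round(4))
B=np.array([f(195,432,.074),f(398,392,.074)]);print(B.round(4),B.mean(0))
H=np.array([f(103,104,.078),f(337,60,.078)]);print(H.round(4),H.mean(0))
ax=(H.mean(0)-B.mean(0));print('len',np.linalg.norm(ax[:2]),'yaw x',np.degrees(np.arctan2(ax[1],ax[0])))
e=(L[0]+L[1]-L[2]-L[3]);print('yaw lid',np.degrees(np.arctan2(e[1],e[0])), [np.linalg.norm(L[i]-L[i-1]) for i in range(4)])
for w in (L[0]-L[1],L[3]-L[2],B[0]-B[1],H[0]-H[1]): print('y dir',np.degrees(np.arctan2(w[1],w[0]))-90)
g=lambda u,v,z: pix2z('top',(170+(u-500)/3-.3,110+v/3-.3),z)
print('stand',[g(*p,.091).round(3).tolist() for p in [(527,60),(740,37),(533,130),(750,105)]], g(645,110,.06))
c=get_calibration('wrist');print(c['fx'],np.round(c['T_tool_cam'],3).tolist())
E
```

```text
[[ 0.6121 -0.1252  0.078 ]
 [ 0.6389 -0.271   0.078 ]
 [ 0.5398 -0.2862  0.078 ]
 [ 0.513  -0.1411  0.078 ]]
[[ 0.4632 -0.1763  0.074 ]
 [ 0.4816 -0.2765  0.074 ]] [ 0.4724188  -0.22640088  0.074     ]
[[ 0.6308 -0.1362  0.078 ]
 [ 0.6524 -0.2541  0.078 ]] [ 0.64159222 -0.19514257  0.078     ]
len 0.17203699767572245 yaw x 10.468521132085693
yaw lid 8.902084926893684 [np.float64(0.10029622757589256), np.float64(0.1482618961090458), np.float64(0.10029125467950444), np.float64(0.14756751987591685)]
y dir 10.418053102685931
y dir 10.4271196522525
y dir 10.414854968409728
y dir 10.368179930346471
stand [[0.557, 0.269, 0.091], [0.573, 0.098, 0.091], [0.498, 0.262, 0.091], [0.516, 0.09, 0.091]] [0.52259013 0.18061199 0.06      ]
308.0132363564049 [[1.0, -0.001, -0.001, -0.0], [0.0, -0.281, 0.96, -0.145], [-0.001, -0.96, -0.281, 0.072], [0.0, 0.0, 0.0, 1.0]]
```

servo_tool --linear '[[-27,-5,-37],[-27,-5,-37],[-27,-5,-37],[-27,-5,-37],[-27,-5,-37],[-27,-5,-37],[-27,-5,-37],[-27,-5,-37],[-27,-5,-37],[-27,-5,-37],[-27,-5,-37],[-25,-8,-36]]' --dr '[[0,0,0],[0,0,0],[0,0,0],[0,0,0],[0,0,0],[0,0,0],[0,0,0],[0,0,0],[0,0,0],[0,0,0],[0,0,0],[0,0,0]]' --fingers '[-0.1,-0.1,-0.1,-0.1,-0.1,-0.1,-0.1,-0.1,-0.1,-0.1,-0.1,-0.1]'

```text
clock: 1.6
tool_pos: [0.5298, 0.1996, 0.3011]
orientation: [[0.305, -0.001, -0.952], [0.952, -0.0, 0.305], [-0.001, -1.0, 0.001]]
force: [-0.7, 0.5, -0.9]
width: 0.0399
```

servo_tool --linear '[[0,0,0],[0,0,0],[0,0,0],[0,0,0],[0,0,0],[0,0,0],[0,0,0],[0,0,0],[0,0,0]]' --dr '[[0,8.3,0],[0,8.3,0],[0,8.3,0],[0,8.3,0],[0,8.3,0],[0,8.3,0],[0,8.3,0],[0,8.3,0],[0,0,0]]' --fingers '[-0.1,-0.1,-0.1,-0.1,-0.1,-0.1,-0.1,-0.1,-0.1]'

```text
clock: 2.72
tool_pos: [0.5292, 0.201, 0.3012]
orientation: [[0.995, -0.001, -0.103], [0.103, -0.0, 0.995], [-0.001, -1.0, -0.0]]
force: [-0.1, -0.0, -0.2]
width: 0.04
```

```bash
python3 - <<'E'
from h import *
s=observe(); snap('wrist','w1'); print(s['clock'],s['tool_pos'],np.round(s['orientation'],3).tolist(),s['width'])
c,sn=np.cos(np.radians(5.6)),np.sin(np.radians(5.6))
for dx in(-.03,.03):
  for dy in(-.085,.085):
    print(dx,dy,proj('wrist',[.536+c*dx-sn*dy,.18+sn*dx+c*dy,.091],s).round(0))
E
```

```text
2.725 [0.5292392  0.20102669 0.3011769 ] [[0.995, -0.001, -0.103], [0.103, -0.0, 0.995], [-0.001, -1.0, -0.0]] 0.039959758195669465
-0.03 -0.085 [302. 250.]
-0.03 0.085 [300. 112.]
0.03 -0.085 [349. 251.]
0.03 0.085 [354. 112.]
```

View pics/w1.png

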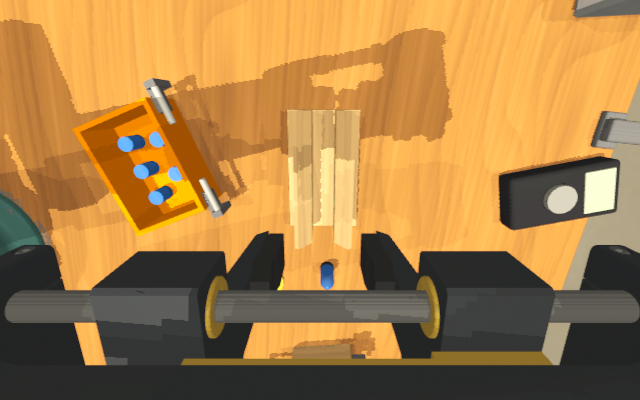

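The wrist view shows the stand's boards, outer rims from x≈288–360 (row 110) to 296–353 (row 248), with the slot floor at x≈313–335. It's within about 3 mm of my estimate. I'll zoom in once, with my prediction overlaid, to refine it.

```bash
python3 - <<'E'
from h import *
b=cv2.imread('pics/w1.png')[100:260,270:380]
cv2.imwrite('pics/c1.png',cv2.resize(b,None,fx=5,fy=3.7,interpolation=cv2.INTER_CUBIC))
E
```

```text
(no output)
```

View pics/c1.png

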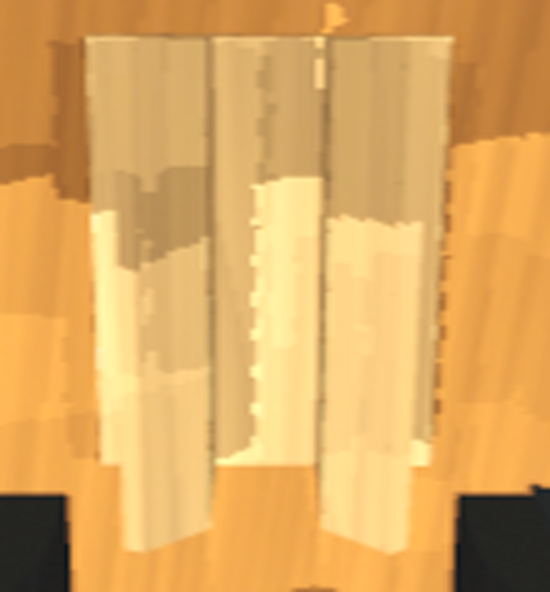

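```bash
python3 - <<'E'
from h import *
s=observe()
f=lambda u,v,z: pix2z('wrist',(270+u/5-.4,100+v/3.7-.4,),z,s)
for n,l,r,v,z in [('near floor',215,318,465,.012),('near base',100,430,465,.0),('near rim',122,408,548,.091),('near rim in',212,320,526,.072),('far rim',87,453,38,.091),('far base',87,453,38,0),('far floor',215,322,38,.012),('far in',210,326,38,.07)]:
    a,b=f(l,v,z),f(r,v,z); d=b-a; print(n,((a+b)/2).round(4),'w',np.linalg.norm(d).round(4),'yaw',np.degrees(np.arctan2(d[1],d[0])).round(1))
E
```

```text
near floor [0.5412 0.0975 0.012 ] w 0.0312 yaw 6.0
near base [0.5412 0.0926 0.    ] w 0.1027 yaw 6.0
near rim [0.5405 0.099  0.091 ] w 0.0725 yaw 6.0
near rim in [0.5408 0.0984 0.072 ] w 0.0287 yaw 6.0
far rim [0.5241 0.2666 0.091 ] w 0.0815 yaw 5.9
far base [0.5246 0.2651 0.    ] w 0.1023 yaw 5.9
far floor [0.5241 0.2652 0.012 ] w 0.0291 yaw 5.9
far in [0.5237 0.2662 0.07  ] w 0.0273 yaw 5.9
```

servo_tool --linear '[[-10,10,-42],[-10,10,-42],[-10,10,-42],[-10,10,-42],[-10,10,-42],[-10,15,-42],[-10,20,-42],[-10,20,-42],[-10,18,-42],[-10,18,-41],[0,0,0],[0,0,0]]' --dr '[[0,0,0],[0,0,0],[0,0,0],[0,0,0],[0,0,0],[0,0,0],[0,0,0],[0,0,0],[0,0,0],[0,0,0],[0,-4.5,0],[0,0,0]]' --fingers '[-0.1,-0.1,-0.1,-0.1,-0.1,-0.1,-0.1,-0.1,-0.1,-0.1,-0.1,-0.1]'

```text
clock: 4.28
tool_pos: [0.4723, -0.2263, 0.1602]
orientation: [[0.984, -0.001, -0.18], [0.18, 0.001, 0.984], [-0.001, -1.0, 0.001]]
force: [-0.5, 0.0, 0.0]
width: 0.0396
```

```bash
python3 - <<'E'
from h import *
s=observe(); snap('wrist','w2'); print(s['clock'],s['tool_pos'],np.round(s['orientation'],3).tolist(),s['width'])
c,sn=np.cos(np.radians(10.4)),np.sin(np.radians(10.4))
for dy in(-.045,0,.045):
    print(dy,proj('wrist',[.4724-sn*dy,-.2264+c*dy,.074],s).round(0))
E
```

```text
4.275 [ 0.47232808 -0.22627329  0.16023831] [[0.984, -0.001, -0.18], [0.18, 0.001, 0.984], [-0.001, -1.0, 0.001]] 0.039602253286781415
-0.045 [322. 252.]
0 [322. 200.]
0.045 [322. 142.]
```

View pics/w2.png

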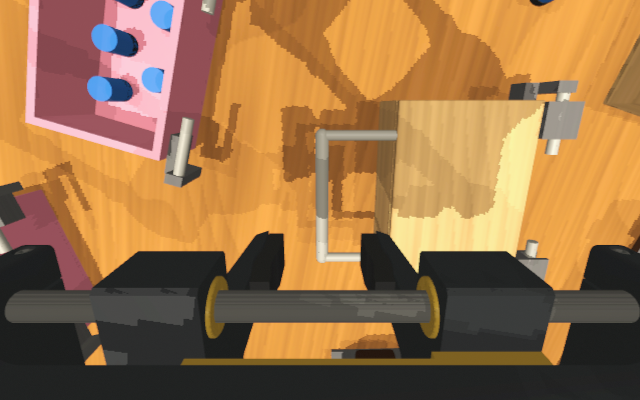

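The wrist view confirms the bar at x≈322, with rods at rows 135 and 258, which matches the prediction. I'll descend and grip.

servo_tool --linear '[[0,25,0],[0,25,0],[0,20,0],[0,15,0],[0,12,0],[0,8,0],[0,0,0],[0,0,0],[0,0,0],[0,0,0],[0,0,0],[0,0,0]]' --dr '[[0,0,0],[0,0,0],[0,0,0],[0,0,0],[0,0,0],[0,0,0],[0,0,0],[0,0,0],[0,0,0],[0,0,0],[0,0,0],[0,0,0]]' --fingers '[-0.1,-0.1,-0.1,-0.1,-0.1,-0.1,-0.1,-1,-1,-1,-1,-1]' --squeeze 20

```text
clock: 5.82
tool_pos: [0.4728, -0.226, 0.056]
orientation: [[0.984, 0.0, -0.18], [0.18, -0.0, 0.984], [0.0, -1.0, -0.0]]
force: [-1.2, -1.1, 2.3]
width: 0.0086
```

servo_tool --linear '[[1,-15,0],[2,-15,0],[3.5,-14.6,0],[4.5,-14.3,0],[5.7,-13.9,0],[7,-13.3,0],[8,-12.7,0],[9.1,-11.9,0],[10.2,-11,0],[11,-10.2,0],[12,-9.1,0],[12.6,-8,0]]' --dr '[[0,0,0],[0,0,0],[0,0,0],[0,0,0],[0,0,0],[0,0,0],[0,0,0],[0,0,0],[0,0,0],[0,0,0],[0,0,0],[0,0,0]]' --fingers '[-1,-1,-1,-1,-1,-1,-1,-1,-1,-1,-1,-1]'

```text
clock: 7.32
tool_pos: [0.5588, -0.2101, 0.2052]
orientation: [[0.984, -0.0, -0.18], [0.18, 0.0, 0.984], [-0.0, -1.0, 0.0]]
force: [0.3, -0.2, -2.2]
width: 0.0077
```

```bash
python3 - <<'E'
from h import *
s=observe(); print(s['clock'],s['tool_pos'],np.round(s['orientation'],3).tolist(),s['width'],s['force'],s['wrist_torque'])
im=snap('scene','s2'); cv2.imwrite('pics/s2c.png',cv2.resize(im[150:330,130:370,::-1],None,fx=3,fy=3))
E
```

```text
7.325 [ 0.55875606 -0.21013261  0.20515115] [[0.984, -0.0, -0.18], [0.18, 0.0, 0.984], [-0.0, -1.0, 0.0]] 0.007745722530761712 [ 0.29568022 -0.1946542  -2.24882538] [-0.13679985  0.20803997 -0.00998339]
```

View pics/s2c.png

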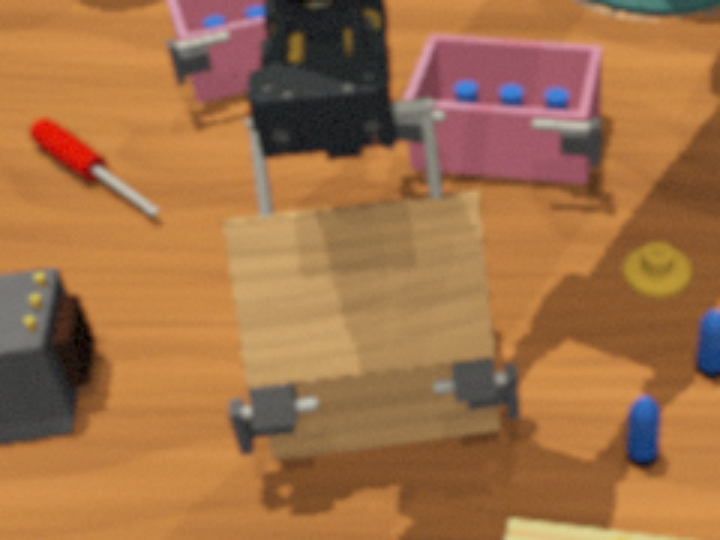

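The lid is up about 60°, with its hooks still on the pins and the bar between the fingers.

servo_tool --linear '[[13.3,-7,0],[13.9,-5.7,0],[14.3,-4.5,0],[14.6,-3.2,0],[14.9,-2,0],[14.5,-0.5,0],[0,0,0],[0,0,0],[0,0,0]]' --dr '[[0,0,0],[0,0,0],[0,0,0],[0,0,0],[0,0,0],[0,0,0],[0,0,0],[0,0,0],[0,0,0]]' --fingers '[-1,-1,-1,-1,-1,-1,-1,-1,-1]'

```text
clock: 8.5
tool_pos: [0.6416, -0.195, 0.2275]
orientation: [[0.984, -0.0, -0.179], [0.179, 0.0, 0.984], [-0.0, -1.0, 0.0]]
force: [0.5, -0.0, -2.3]
width: 0.0068
```

```bash
python3 - <<'E'
from h import *
s=observe(); print(s['clock'],s['tool_pos'],s['width'],s['force'],s['wrist_torque'])
im=snap('scene','s3')[150:330,130:370,::-1]; t=snap('top','t3')[60:200,320:440,::-1]
o=np.zeros((560,800,3),np.uint8);o[:360,:480]=cv2.resize(im,None,fx=2,fy=2); o[:371,482:800]=cv2.resize(t,(318,371));cv2.imwrite('pics/c3.png',o[:371])
E
```

```text
8.5 [ 0.64162251 -0.19503258  0.22754819] 0.006769690125867267 [ 0.47769742 -0.0268398  -2.30004468] [-0.05909929  0.18806605  0.03758482]
```

View pics/c3.png

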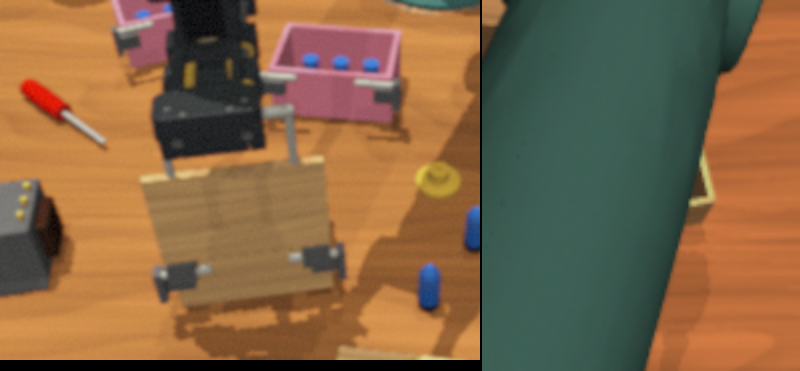

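```bash
python3 - <<'E'
from h import *
c,s=np.cos(np.radians(10.4)),np.sin(np.radians(10.4))
P=lambda dx,dy,z:(2*(proj('scene',[.6416+c*dx-s*dy,-.195+s*dx+c*dy,z])-[130,150])).round(0)
for z in (.24,.2465,.253): print(z,'barend',P(0,.05,z))
print('lid top corners',P(.004,-.075,.1915),P(.004,.075,.1915),'hooks bottom',P(0,-.061,.074),P(0,.061,.074))
for dx in(-.02,.02):print('bar dx',dx,P(dx,.05,.2465))
im=cv2.imread('pics/s3.png')[190:270,190:310]
cv2.imwrite('pics/c4.png',cv2.resize(im,None,fx=6,fy=6,interpolation=cv2.INTER_CUBIC))
E
```

```text
0.24 barend [288. 122.]
0.2465 barend [287. 116.]
0.253 barend [287. 110.]
lid top corners [140. 187.] [323. 166.] hooks bottom [182. 272.] [315. 255.]
bar dx -0.02 [286. 100.]
bar dx 0.02 [289. 133.]
```

View pics/c4.png

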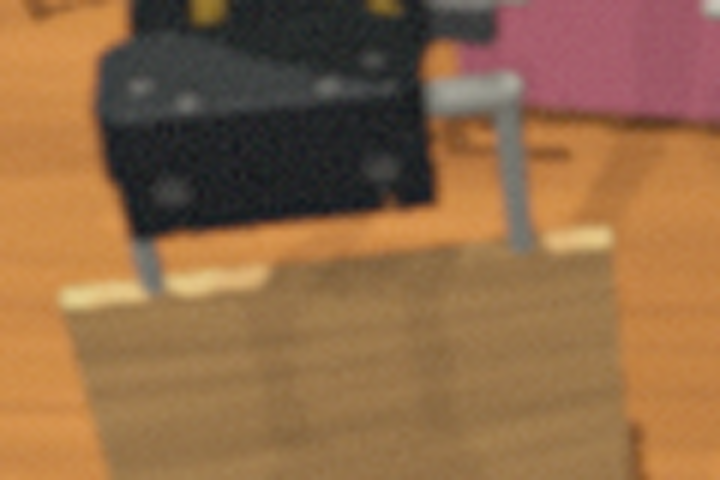

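```bash
python3 - <<'E'
from h import *
c,s=np.cos(np.radians(10.4)),np.sin(np.radians(10.4))
O=np.array([.6424,-.1952,.074])
def pts(th,o):
    # lid axes: x from bar to hinge, th=0 shut, 90 vertical
    X=np.array([c*np.cos(th),s*np.cos(th),-np.sin(th)]);Y=np.array([-s,c,0]);Z=np.cross(X,Y)
    L=lambda x,y,z:o+x*X+y*Y+z*Z
    return [L(-.173,.05,0),L(-.173,-.05,0)]+[L(-.118,y,z) for y in(-.075,.075) for z in (.004,-.004)]+[L(0,y,0) for y in(-.061,.061)]+[L(.010,y,0) for y in(-.048,-.074,.048,.074)]
def draw(f,P,x,y,w,h,k):
    im=cv2.resize(cv2.imread(f)[y:y+h,x:x+w],None,fx=k,fy=k,interpolation=cv2.INTER_CUBIC)
    for p in P:
        q=(proj('scene',p)-[x,y]+.5)*k; cv2.drawMarker(im,(int(q[0]),int(q[1])),(0,255,0),cv2.MARKER_CROSS,9,1)
    return im
a=draw('pics/s0.png',pts(0,O),200,205,110,110,3.6)
b=draw('pics/s3.png',pts(np.pi/2,O-[0,0,.001]),195,195,110,110,3.6)
cv2.imwrite('pics/c5.png',np.hstack([a,b]))
E
```

```text
(no output)
```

View pics/c5.png

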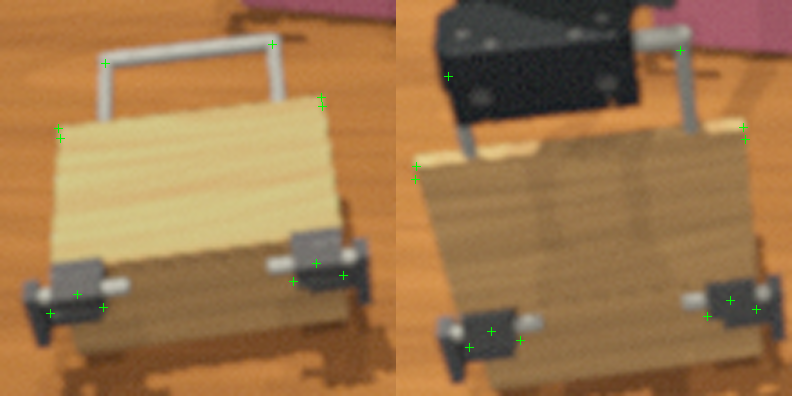

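With markers for a vertical lid overlaid (right half), the bar and lid edge agree to 2–3 px and the hooks sit on the pins. So the lid is vertical and still seated. I'll lift it straight up.

servo_tool --linear '[[0,-6,0],[0,-8,0],[0,-8,0],[0,-8,0],[0,-8,0],[0,-8,0],[0,-8,0],[0,-8,0],[0,-4,0],[0,0,0],[0,0,0]]' --dr '[[0,0,0],[0,0,0],[0,0,0],[0,0,0],[0,0,0],[0,0,0],[0,0,0],[0,0,0],[0,0,0],[0,0,0],[0,0,0]]' --fingers '[-1,-1,-1,-1,-1,-1,-1,-1,-1,-1,-1]'

```text
clock: 9.98
tool_pos: [0.6419, -0.1949, 0.2932]
orientation: [[0.984, -0.001, -0.18], [0.18, 0.0, 0.984], [-0.001, -1.0, 0.0]]
force: [-0.3, 0.5, -3.1]
width: 0.0068
```

```bash
python3 - <<'E'
from h import *
s=observe(); print(s['clock'],s['tool_pos'],s['width'],s['force'],s['wrist_torque'])
R=np.array(s['orientation']); print(R.T@(np.array([.533,.181,.29])-s['tool_pos'])*1000)
E
```

```text
9.975 [ 0.64187286 -0.19489423  0.29318963] 0.006803854938477616 [-0.3036769   0.52940354 -3.10357851] [-0.0344134   0.01449308 -0.0130529 ]
[-39.57880407   3.33911037 389.33573252]
```

servo_tool --linear '[[-1,0,10],[-2,0,20],[-3,0,30],[-4,0,40],[-4,0,40],[-4,0,40],[-4,0,40],[-4,0,40],[-4,0,40],[-4,0,35],[-3,0,25],[-2,0,18]]' --dr '[[0,0,0],[0,0,0],[0,0,0],[0,0,0],[0,0,0],[0,0,0],[0,0,0],[0,0,0],[0,0,0],[0,0,0],[0,0,0],[0,0,0]]' --fingers '[-1,-1,-1,-1,-1,-1,-1,-1,-1,-1,-1,-1]'

```text
clock: 11.48
tool_pos: [0.5344, 0.1718, 0.2937]
orientation: [[0.983, -0.0, -0.181], [0.181, 0.0, 0.983], [-0.0, -1.0, 0.0]]
force: [-0.4, 0.4, -2.3]
width: 0.0067
```

servo_tool --linear '[[-0.6,0,8],[0,0,3],[0,0,0],[0,0,0],[0,0,0],[0,0,0],[0,0,0],[0,0,0]]' --dr '[[0,0,0],[0,0,0],[0,1.5,0],[0,1.5,0],[0,1.6,0],[0,0,0],[0,0,0],[0,0,0]]' --fingers '[-1,-1,-1,-1,-1,-1,-1,-1]'

```text
clock: 12.48
tool_pos: [0.5332, 0.1806, 0.2936]
orientation: [[0.995, -0.0, -0.1], [0.1, -0.0, 0.995], [-0.0, -1.0, -0.0]]
force: [-0.3, 0.7, -2.2]
width: 0.0068
```

```bash
python3 - <<'E'
from h import *
s=observe(); print(s['clock'],s['tool_pos'],np.round(s['orientation'],3).tolist(),s['width'],s['force'],s['wrist_torque'])
R=np.array(s['orientation']); print(R.T@(np.array([.533,.181,.29])-s['tool_pos'])*1000)
C=np.array([.533,.181,0]);a=np.radians(5.8);c,sn=np.cos(a),np.sin(a)
W=lambda dx,dy,z:C+[c*dx-sn*dy,sn*dx+c*dy,z]
dz=s['tool_pos'][2]+.019-.173
pl=[W(0,y,dz+.173) for y in(-.05,.05)]+[W(0,y,dz+.055) for y in(-.075,.075)]+[W(0,y,dz-.01) for y in(-.074,-.048,.048,.074)]
ps=[W(x,y,.091) for x in(-.03,.03) for y in(-.085,.085)]
outs=[]
for n,k in(('scene',2.6),('top',2.6)):
    im=snap(n,n+'6')[:,:,::-1]; q=np.array([proj(n,p) for p in pl+ps]); m=q.mean(0).astype(int)
    x,y=max(0,m[0]-75),max(0,m[1]-95); im=cv2.resize(im[y:y+190,x:x+150],None,fx=k,fy=k,interpolation=cv2.INTER_CUBIC)
    for i,u in enumerate(q): v=(u-[x,y]+.5)*k; cv2.drawMarker(im,(int(v[0]),int(v[1])),(0,255,0) if i<len(pl) else (255,0,0),cv2.MARKER_CROSS,9,1)
    outs.append(im)
cv2.imwrite('pics/c6.png',np.hstack(outs))
E
```

```text
12.475 [0.53322022 0.1805661  0.29358519] [[0.995, -0.0, -0.1], [0.1, -0.0, 0.995], [-0.0, -1.0, -0.0]] 0.0068215704761847035 [-0.26249962  0.67696615 -2.23693729] [-0.01003097  0.01738226 -0.00735646]
[-0.17549509  3.58518923  0.45387285]
```

View pics/c6.png

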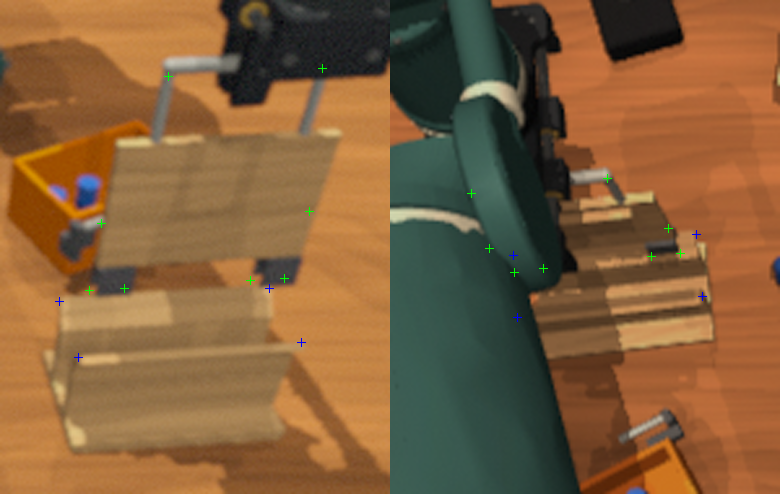

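The lid hangs over the stand with its hooks within about 6 mm of the slot line, which is inside the flared mouth. I'll lower it most of the way, then approach the floor in small steps while watching force.

servo_tool --linear '[[-3,4,0],[0,9,0],[0,9,0],[0,9,0],[0,9,0],[0,9,0],[0,9,0],[0,8,0],[0,6,0],[0,0,0]]' --dr '[[0,0,0],[0,0,0],[0,0,0],[0,0,0],[0,0,0],[0,0,0],[0,0,0],[0,0,0],[0,0,0],[0,0,0]]' --fingers '[-1,-1,-1,-1,-1,-1,-1,-1,-1,-1]'

```text
clock: 13.82
tool_pos: [0.5299, 0.1802, 0.221]
orientation: [[0.995, -0.001, -0.1], [0.1, -0.0, 0.995], [-0.001, -1.0, -0.0]]
force: [-0.3, -0.3, -1.8]
width: 0.0071
```

servo_tool --linear '[[0,6,0],[0,6,0],[0,6,0],[0,6,0],[0,5,0],[0,4,0],[0,0,0]]' --dr '[[0,0,0],[0,0,0],[0,0,0],[0,0,0],[0,0,0],[0,0,0],[0,0,0]]' --fingers '[-1,-1,-1,-1,-1,-1,-1]'

```text
clock: 14.7
tool_pos: [0.53, 0.1802, 0.1881]
orientation: [[0.995, -0.001, -0.1], [0.1, -0.0, 0.995], [-0.001, -1.0, -0.0]]
force: [-0.3, 0.4, -2.5]
width: 0.0068
```

servo_tool --linear '[[0,3,0],[0,3,0],[0,2,0],[0,2,0],[0,0,0]]' --dr '[[0,0,0],[0,0,0],[0,0,0],[0,0,0],[0,0,0]]' --fingers '[-1,-1,-1,-1,-1]'

```text
clock: 15.32
tool_pos: [0.5301, 0.1803, 0.1784]
orientation: [[0.995, -0.0, -0.1], [0.1, -0.0, 0.995], [-0.0, -1.0, -0.0]]
force: [0.3, -1.0, -2.5]
width: 0.0065
```

servo_tool --linear '[[0,1.5,0],[0,1.5,0],[0,0,0]]' --dr '[[0,0,0],[0,0,0],[0,0,0]]' --fingers '[-1,-1,-1]'

```text
clock: 15.7
tool_pos: [0.5301, 0.1803, 0.1754]
orientation: [[0.995, -0.0, -0.1], [0.1, -0.0, 0.995], [-0.0, -1.0, -0.0]]
force: [-0.4, -0.3, -1.5]
width: 0.007
```

servo_tool --linear '[[0,1.5,0],[0,0,0]]' --dr '[[0,0,0],[0,0,0]]' --fingers '[-1,-1]'

```text
clock: 15.95
tool_pos: [0.5301, 0.1803, 0.174]
orientation: [[0.995, -0.0, -0.1], [0.1, -0.0, 0.995], [-0.0, -1.0, -0.0]]
force: [0.6, 0.8, -2.4]
width: 0.0069
```

servo_tool --linear '[[0,1.5,0],[0,0,0]]' --dr '[[0,0,0],[0,0,0]]' --fingers '[-1,-1]'

```text
clock: 16.2
tool_pos: [0.5301, 0.1803, 0.1724]
orientation: [[0.995, -0.0, -0.1], [0.1, -0.0, 0.995], [-0.0, -1.0, -0.0]]
force: [-0.1, 0.6, -2.2]
width: 0.0068
```

servo_tool --linear '[[0,1.5,0],[0,0,0]]' --dr '[[0,0,0],[0,0,0]]' --fingers '[-1,-1]'

```text
clock: 16.45
tool_pos: [0.5301, 0.1803, 0.171]
orientation: [[0.995, -0.0, -0.1], [0.1, -0.0, 0.995], [-0.0, -1.0, -0.0]]
force: [0.0, -0.5, -1.9]
width: 0.007
```

servo_tool --linear '[[0,1.5,0],[0,0,0]]' --dr '[[0,0,0],[0,0,0]]' --fingers '[-1,-1]'

```text
clock: 16.7
tool_pos: [0.5308, 0.1802, 0.1703]
orientation: [[0.995, 0.001, -0.1], [0.1, 0.0, 0.995], [0.001, -1.0, -0.0]]
force: [-0.3, -1.0, 0.3]
width: 0.0067
```

servo_tool --linear '[[0,1,0],[0,0,0]]' --dr '[[0,0,0],[0,0,0]]' --fingers '[-1,-1]'

```text
clock: 16.95
tool_pos: [0.5315, 0.1802, 0.1701]
orientation: [[0.995, 0.003, -0.1], [0.1, 0.0, 0.995], [0.003, -1.0, -0.0]]
force: [0.0, -2.5, 4.2]
width: 0.0069
```

```bash
python3 - <<'E'
from h import *
s=observe(); print(s['clock'],s['tool_pos'],s['width'],s['force'],s['wrist_torque'])
C=np.array([.533,.181,0]);a=np.radians(5.8);c,sn=np.cos(a),np.sin(a)
W=lambda dx,dy,z:C+[c*dx-sn*dy,sn*dx+c*dy,z]
pl=[W(0,y,.195) for y in(-.05,.05)]+[W(0,y,.14) for y in(-.075,.075)]
im=snap('scene','scene7')[:,:,::-1]; k=4; x,y=380,140; im=cv2.resize(im[y:y+150,x:x+140],None,fx=k,fy=k,interpolation=cv2.INTER_CUBIC)
for p in pl: v=(proj('scene',p)-[x,y]+.5)*k; cv2.drawMarker(im,(int(v[0]),int(v[1])),(0,255,0),cv2.MARKER_CROSS,11,1)
cv2.imwrite('pics/c7.png',im)
E
```

```text
16.95 [0.53145137 0.18022399 0.17012235] 0.0068776788419812355 [ 0.044429   -2.4872463   4.19445461] [-0.39410905  0.06002467 -0.04640206]
```

View pics/c7.png

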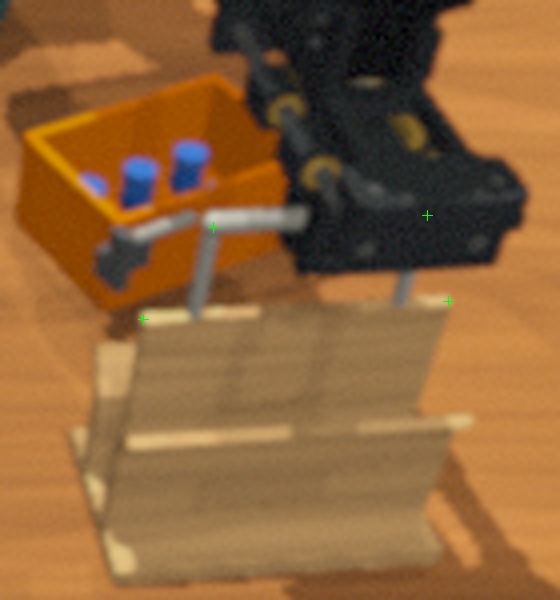

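The picture shows the lid standing in the slot, with its top edge and bar on the predicted markers for a seated lid. The force has turned upward (+4 N), so it's resting on the floor. I'll open gradually and retreat upward.

servo_tool --linear '[[0,-1,0],[0,0,0],[0,0,0],[0,0,0],[0,0,0],[0,0,0],[0,0,0],[0,0,0],[0,0,0]]' --dr '[[0,0,0],[0,0,0],[0,0,0],[0,0,0],[0,0,0],[0,0,0],[0,0,0],[0,0,0],[0,0,0]]' --fingers '[-1,-0.7,-0.6,-0.4,-0.2,0.1,0.5,1,1]'

```text
clock: 18.12
tool_pos: [0.5302, 0.1803, 0.1696]
orientation: [[0.995, 0.0, -0.1], [0.1, 0.0, 0.995], [0.0, -1.0, 0.0]]
force: [0.5, -0.1, -0.7]
width: 0.0732
```

servo_tool --linear '[[0,-6,0],[0,-12,0],[0,-20,0],[0,-25,0],[0,-25,0],[0,-25,0],[0,-25,0],[0,0,0],[0,0,0],[0,0,0],[0,0,0]]' --dr '[[0,0,0],[0,0,0],[0,0,0],[0,0,0],[0,0,0],[0,0,0],[0,0,0],[0,0,0],[0,0,0],[0,0,0],[0,0,0]]' --fingers '[1,1,1,1,1,1,1,1,1,1,1]'

```text
clock: 19.5
tool_pos: [0.5297, 0.1801, 0.3064]
orientation: [[0.995, -0.002, -0.1], [0.1, -0.001, 0.995], [-0.002, -1.0, -0.0]]
force: [0.5, -0.1, 0.4]
width: 0.0884
```

```bash
python3 - <<'E'
from h import *
s=observe(); print(s['clock'],s['tool_pos'],s['width'],s['force'],s['wrist_torque'])
C=np.array([.533,.181,0]);a=np.radians(5.8);c,sn=np.cos(a),np.sin(a)
W=lambda dx,dy,z:C+[c*dx-sn*dy,sn*dx+c*dy,z]
pl=[W(0,y,.195) for y in(-.05,.05)]+[W(0,y,.14) for y in(-.075,.075)]
im=snap('scene','scene8')[:,:,::-1]; k=4; x,y=380,140; im=cv2.resize(im[y:y+150,x:x+140],None,fx=k,fy=k,interpolation=cv2.INTER_CUBIC)
for p in pl: v=(proj('scene',p)-[x,y]+.5)*k; cv2.drawMarker(im,(int(v[0]),int(v[1])),(0,255,0),cv2.MARKER_CROSS,11,1)
cv2.imwrite('pics/c8.png',im)
E
```

```text
19.5 [0.52968351 0.18014043 0.30635219] 0.08836535683225206 [ 0.49964748 -0.09752756  0.41257791] [-0.07601877  0.0245411  -0.00267298]
```

The viewer's limit is used up, so I'll check numerically by tracking the lid's corner and bar-end patches between the pre-release and current pictures.

```bash
python3 - <<'E'
from h import *
a=cv2.imread('pics/scene7.png');b=cv2.imread('pics/scene8.png');d=snap('scene','scene9')[:,:,::-1]
for n,(u,v,w,h) in {'bar+rod':(426,188,28,28),'lid edge left':(408,210,30,26),'lid mid':(420,216,60,24),'lid right':(470,208,26,30)}.items():
    t=a[v:v+h,u:u+w]
    for im in(b,d):
        r=cv2.matchTemplate(np.ascontiguousarray(im[v-20:v+h+20,u-20:u+w+20]),t,cv2.TM_CCOEFF_NORMED); _,m,_,p=cv2.minMaxLoc(r); print(n,'shift',p[0]-20,p[1]-20,'score',round(m,3))
x=cv2.absdiff(b,np.ascontiguousarray(d))[170:290,380:520]; print('diff b/d',x.mean(),x.max())
C=np.array([.533,.181,0]);e=np.array([np.cos(.1012),np.sin(.1012),0])
for dx in(-.02,.02): print('bar shift for lean',dx,proj('scene',C+e*dx+[0,0,.195])-proj('scene',C+[0,0,.195]))
E
```

```text
bar+rod shift 1 2 score 0.867
bar+rod shift 1 2 score 0.868
lid edge left shift 1 1 score 0.932
lid edge left shift 1 1 score 0.931
lid mid shift 1 2 score 0.673
lid mid shift 1 2 score 0.67
lid right shift 1 1 score 0.908
lid right shift 1 1 score 0.909
diff b/d 1.97875 26
bar shift for lean -0.02 [-3.69751838 -6.69804391]
bar shift for lean 0.02 [3.85647174 6.98598747]
```

```bash
python3 -c "
from workcell import *
print(close_job())"
```

```text
the job is handed in; nothing more can be done
None
```

I took the bar-handled lid off its chest and stood it in the panel stand's slot, hooks down and bar on top. I handed the job in at about 19.6 s of the 54 s allowed; no verdict is reported.

- **Opening and lifting:** I swung the lid up by its bar. Markers drawn for a vertical lid matched it to about 2–3 px, with the hooks on the pins. I then lifted it straight up about 66 mm.
- **Placing:** I lowered it in small steps until the force turned upward (about +4 N), then opened the fingers gradually and backed off upward by about 137 mm.
- **Last checks:**
  - The lid moved only 1–2 px on release, which is about 2° of lean.
  - Two pictures taken after release showed the same lid position.
  - The force on the tool was near zero and the fingers were fully open.

**Disagreements:**
- The gripper read 6.7–8.6 mm on the 10 mm bar.
- Floor contact came about 6 mm lower than computed, so the bar sat higher between the pads than assumed.
- The picture taken after release could not be viewed because the 12-picture limit was reached. I checked it by template matching instead; one patch, in the middle of the lid, matched weakly (score 0.67).

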